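# Stand the tipped reagent bottle back up in its row

### The job

One of the three square reagent bottles in the rack, the one with the red cap, has tipped over against the guard bar. Stand it upright again on its foot in its own place in the row, in line with the two others, and let go of it. Do not knock over or shift the blue and green bottles.

Things in the scene. Friction and masses are not known exactly. Their poses are not given: they have to be found in the camera images.
- red_bottle: Tipped white bottle, red label and cap, about 0.2 kg. Body 46 x 46 mm square, 100 mm long; round cap 28 mm wide, 106 to 128 mm from the underside. Origin: centre of underside; z axis towards the cap, x and y square to the flats. At first the underside's edge is on the rack plate and the body leans on the guard bar: z axis 30 degrees above level, cap to the rack's +x, y axis along the rack's y.
- blue_bottle: Bottle of the same make and size with blue label and blue cap, standing upright in the same row. Origin: centre of its underside, z up. Leave it alone.
- green_bottle: Bottle of the same make and size with green label and green cap, standing upright in the same row. Origin: centre of its underside, z up. Leave it alone.
- rack: Fixed aluminium plate 190 (x) x 370 (y) x 12 mm thick. Origin: centre of its underside; z up, +x roughly away from the robot. Row of 3 places (black 76 mm squares, flush) centred at x -40, y -110, 0, 110 mm; one bottle each, order varies, the tipped one's foot is in its own. Guard bar, 10 mm thick, along y at x 57, axis 52 mm above the bench, posts at y -175 and 175, 58 mm high.

How it is judged:
By the outcome, as a careful person would: the job done as asked, in the order asked, and still so for the second after the job is handed in, with the robot touching nothing.
It also fails if it takes over 40 s, if anything falls off the work surface, if the arm or the gripper's body presses on something with over 40 N, if the wrist force passes 120 N, or if a joint passes its speed limit or range.

### The arm

A 7-joint arm with a two-finger parallel gripper is mounted at the origin on the work surface. World frame = base frame: x ahead of the robot, y to its left, z up, the work surface at z = 0. Lengths are in mm, angles in rad, forces in N, time in s.
With the tool pointing down it reaches from about 400 to 850 mm from the base axis. Payload 10.4 kg.
Tool frame: the origin (TCP) lies midway between the tips of the shut fingers; the grasp point (between the pads) lies 19 mm behind it (env.pinch_z is the distance from the TCP to the grasp point, in mm); z points along the fingers, y is the direction in which the jaws open and shut (so a half turn about z gives the same grasp; the last joint's range is limited). The gripper opens to 85 mm and grips with 20 to 120 N. Pads are 22 mm wide; open, the fingers measure 114 mm over their backs; the gripper's body (76 mm by 85 mm) begins 54 mm behind the grasp point. The pads swing forward as they close: fully open they stand 13 mm farther back than shut.
Start: joints at [-1.225, 0.332, -0.065, 1.46, 0.022, 1.35, -0.088], TCP at [225.299, 583.006, 192.138] pointing down, gripper open.
Joint ranges: [-2.6, 2.6], [-0.5, 2.12], [-1.47, 1.34], [0.16, 2.42], [-1.27, 4.41], [0.06, 2.06], [-2.6, 2.6]. Speed limits (rad/s): [2.22, 2.22, 2.79, 2.79, 3.14, 3.14, 3.14].

### API

Orientations are given as [roll, pitch, yaw] about the fixed x, y, z axes, in that order (R = Rz(yaw) Ry(pitch) Rx(roll)).
In Python, from bench import env gives the robot as it stands.
- The arm moves only by the tool apply_moves, never from a script. Its argument "steps" is a list of rows, each a list of 3 entries, a list of its own where there are three numbers: the closure, from 0 (fully open) to 1 (shut), then the shift along the tool's x, y, z in cm, then the turn about the tool's z in rad. A call has 1 to 12 rows; each row is the pose to reach, as a shift and turn from the pose commanded when the call began, along the tool's axes at that moment; what a row does not reach only later rows make up. A row lasts 1/10 s, in which the tool goes at most 50 mm and 8.59 degrees, less where a joint would pass 70% of its speed; a pose out of reach is approached as far as the arm can. A call with a gripper value outside its range is refused whole. The fingers move at their own pace and stop on an object; "squeeze" is the grip in N (left out, the last holds). Time passes only in rows, so rows that repeat a pose let the fingers close. It gives the time, the measured TCP pose, the force and the opening at its end, in the units of the state.
- env.observe(): the state, without advancing time (a new reading comes with each control period).
- env.read_camera(name): name is "scene" or "top"; returns (picture, depth): 400x640x3 uint8, blue, green, red; 400x640 float32, mm along the optical axis (not along the pixel's ray), 0 where there is no reading.
- env.get_calibration(name): a dict with "fx", "fy", "cx", "cy" (pixels), "rvec" (rotation vector, rad) and "tvec" (3), from world to camera coordinates, as OpenCV has them. Camera axes: x right, y down, z forward; pixel columns grow to the right and rows downward; lengths in mm; the calibration is good to about 2 mm. A picture is of the moment at which its call begins. get_calibration takes no time and is no camera call.
- env.hand_in(): hands the job in, once; it reports no verdict.
The state is a dict: "time_s": time; "qpos": joint angles; "dq": joint speeds; "tau": joint torques, N m; "eef_pos": TCP position; "tcp_rot": TCP orientation; "wrist_force": force on the tool from outside, world axes, zero at the start; "wrist_torque": the same for the moment, N m; "grip_width": finger opening in mm.
Only numpy, scipy, OpenCV 4.12 (cv2) and the standard library are available. Lean on these libraries where they do the work, as an engineer would, in place of code of your own. Each camera call takes 0.05 s, during which the arm holds its last target.

## Working session

There is one attempt and no reset: what is moved stays moved. The work goes in short steps, Python scripts to look and compute and a tool call to move; the robot and the scene stay as the last step left them, time stands still between calls to the robot, and variables do not carry over. Pictures are saved under pics/ and viewed, and the job is handed in when it is done.

Besides the shell and the picture viewer there is one more tool, called after "Call:" by a JSON object that holds its "name" and its "arguments", one argument or row to a line. apply_moves: Moves the arm, as the interface text tells. Its arguments: {"type":"object","properties":{"steps":{"type":"array","items":{"type":"array"}},"squeeze":{"type":"number"}},"required":["steps"]}

```bash
ls; mkdir -p pics; python3 - <<'E'
from bench import env
import cv2,numpy as np
print(env.observe(), env.pinch_z)
for n in ("scene","top"):
    p,d=env.read_camera(n); cv2.imwrite(f"pics/{n}0.png",p); np.save(f"{n}0.npy",d); print(env.get_calibration(n))
E
```

```text
pics
{'time_s': 0.0, 'qpos': array([-1.22458794,  0.33284132, -0.06470901,  1.46095133,  0.02160587,
        1.34988586, -0.08849285]), 'dq': array([-0.00128566, -0.00020591, -0.00116461, -0.00145839, -0.0004319 ,
       -0.00035765, -0.00082189]), 'tau': array([ 1.49193849e-03, -6.25433493e+01,  4.99344617e-02, -3.91608846e+01,
        1.61311979e-02,  9.82431171e-03,  7.62942904e-06]), 'eef_pos': array([225.16461852, 582.57146448, 191.33029154]), 'tcp_rot': array([-3.14020426e+00,  6.79228866e-05,  2.77282247e+00]), 'wrist_force': array([ 0.31968313,  0.3158248 , -0.13517741]), 'wrist_torque': array([ 0.01507278, -0.00818255,  0.00860442]), 'grip_width': 85.55270654692254} 18.700000000000003
{'fx': 496.1683558354318, 'fy': 496.1683558354318, 'cx': 323.49068473067916, 'cy': 198.46388669137698, 'rvec': array([ 2.47587882,  0.77838759, -0.20304726]), 'tvec': array([-440.62730383, -194.90949311,  993.02374026])}
{'fx': 486.6604872850095, 'fy': 486.6604872850095, 'cx': 317.70530846839995, 'cy': 193.88362860220371, 'rvec': array([ 2.14114691, -2.19093331,  0.12317867]), 'tvec': array([ 67.55935202, 529.56511787, 660.74244121])}
```

View pics/scene0.png

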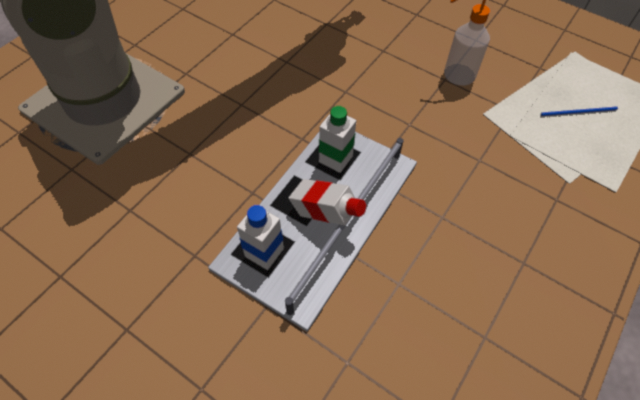

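View pics/top0.png

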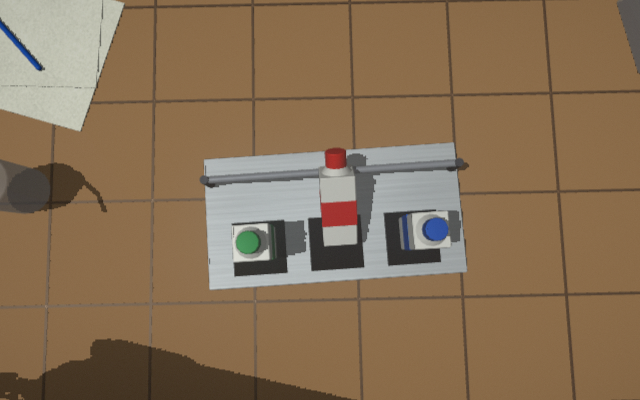

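The scene shows the red bottle in the middle place, with its cap over the bar at about (356,207) in scene and (336,158) in top. Green is at image left in top and blue at right. I'll measure the rack corners, the caps and the red bottle next.

```bash
cat > h.py <<'E'
import numpy as np,cv2
from bench import env
def cal(n):
    c=env.get_calibration(n);K=np.array([[c['fx'],0,c['cx']],[0,c['fy'],c['cy']],[0,0,1]])
    return K,cv2.Rodrigues(c['rvec'])[0],c['tvec']
def cloud(n,d):
    K,R,t=cal(n);v,u=np.mgrid[:400,:640]
    P=np.stack([(u-K[0,2])/K[0,0]*d,(v-K[1,2])/K[1,1]*d,d],-1)
    return (P-t)@R
def ray(n,u,v,z):
    K,R,t=cal(n);c=-R.T@t;r=R.T@np.linalg.inv(K)@[u,v,1.];return c+r*(z-c[2])/r[2]
def proj(n,P):
    K,R,t=cal(n);return cv2.projectPoints(np.float64(P).reshape(-1,1,3),R,t,K,None)[0][:,0]
E
python3 - <<'E'
from h import *
p=cv2.imread('pics/top0.png');d=np.load('top0.npy');W=cloud('top',d)
for uv in [(205,159),(454,143),(466,272),(210,289)]: print(uv,ray('top',*uv,12).round(1))
for uv in [(247,242),(435,229)]: print('cap',uv,ray('top',*uv,140).round(1),W[uv[1],uv[0]].round(1))
print('plate',W[260,300].round(1),W[220,380].round(1))
for n in('top','scene'):
    p=cv2.imread(f'pics/{n}0.png').astype(int);W=cloud(n,np.load(f'{n}0.npy'))
    m=(p[...,2]>120)&(p[...,1]<60)&(p[...,0]<60)
    k,l,s,c=cv2.connectedComponentsWithStats(m.astype('uint8'))
    for i in range(1,k):
        if s[i,4]>40: q=W[l==i];print(n,c[i].round(1),s[i],q.mean(0).round(1),q.min(0).round(1),q.max(0).round(1))
a=cv2.resize(cv2.imread('pics/top0.png')[130:300,195:475],None,fx=2.8,fy=2.8,interpolation=cv2.INTER_CUBIC);cv2.imwrite('pics/topz.png',a)
a=cv2.resize(cv2.imread('pics/scene0.png')[95:335,200:430],None,fx=2.5,fy=2.5,interpolation=cv2.INTER_CUBIC);cv2.imwrite('pics/scz.png',a)
E
```

```text
(205, 159) [588.  219.1  12. ]
(454, 143) [ 603.6 -146.9   12. ]
(466, 272) [ 415.8 -153.9   12. ]
(210, 289) [400.4 211.5  12. ]
cap (247, 242) [463.7 140.3 140. ] [463.7 140.3 139.5]
cap (435, 229) [473.9 -81.5 140. ] [473.8 -81.1 141.4]
plate [438.3  82.8  12. ] [492.8 -33.8  12.5]
top [334.2 159.8] [326 152  18  17 259] [565.8  33.7 104. ] [455.   22.1  91.8] [576.9  58.5 714.9]
top [338.9 213.6] [321 202  36  24 784] [499.   28.3  76.7] [455.    5.6  65.2] [513.6  58.5 714.9]
scene [316.1 191.2] [302 180  29  23 327] [501.6  26.3  81.8] [ 485.1 -325.6   67.4] [746.8  52.9 744.7]
scene [356.9 205.3] [346 199  20  17 208] [574.1  30.9 101.2] [558.3  21.   88.1] [585.7  44.  110.3]
```

View pics/topz.png

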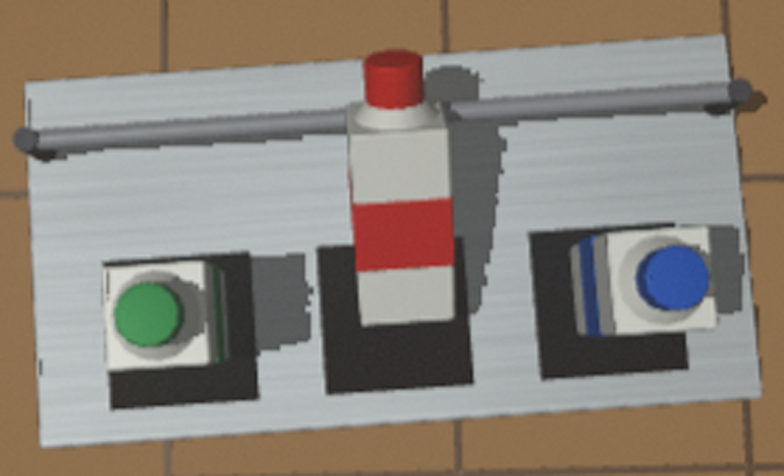

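View pics/scz.png

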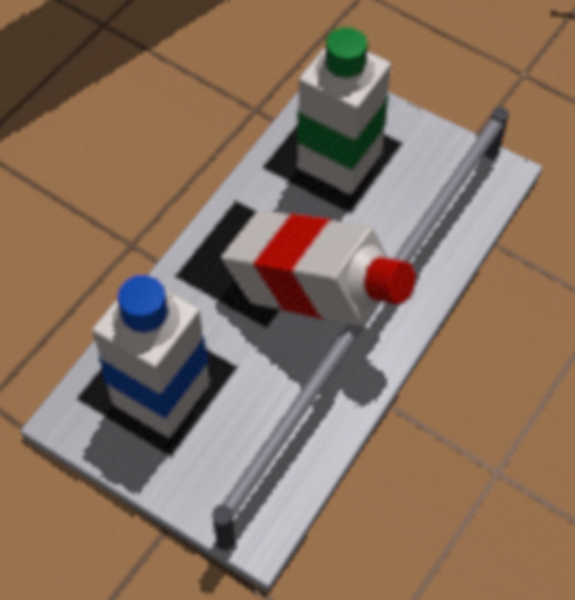

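```bash
python3 - <<'E'
from h import *
z=lambda a,b:(195+a/2.8-.18,130+b/2.8-.18)
y=0.042;R=np.array([[np.cos(y),-np.sin(y)],[np.sin(y),np.cos(y)]]);o=np.array([501.95,32.4])
f=lambda P:((np.asarray(P)[...,:2]-o)@R).round(1)
for q in [(26,85),(724,37),(760,397),(42,446)]: print('corner',f(ray('top',*z(*q),12)))
for q in [(327,393),(473,382),(111,409),(258,398),(542,380),(688,369)]: print('sq',f(ray('top',*z(*q),12)))
for n,c in(('green',1),('blue',0)):
  for cam in('top','scene'):
    p=cv2.imread(f'pics/{cam}0.png').astype(int);W=cloud(cam,np.load(f'{cam}0.npy'))
    m=(p[...,c]-p[...,2]>60)&(abs(W[...,2]-140)<4)
    q=W[m];print(n,cam,len(q),f((np.percentile(q,2,0)+np.percentile(q,98,0))/2),f(q.mean(0)),q[:,2].mean())
    g=(p.min(-1)>90)&(W[...,2]>60)&(W[...,2]<118)
    q=f(W[g]);q=q[(q[:,1]*(1 if n=='green' else -1))>70]
    print(' body',len(q),np.percentile(q,[2,98],0))
W=cloud('top',np.load('top0.npy'));w=W.copy();rr=f(W)
m=(abs(rr[...,1])>60)&(abs(rr[...,1])<165)&(W[...,2]>40)&(W[...,2]<60)&(rr[...,0]>35)&(rr[...,0]<75)
q=rr[m];print('bar',np.percentile(q,[2,50,98],0),W[m][:,2].max())
for cam in('top','scene'):
  p=cv2.imread(f'pics/{cam}0.png').astype(int);W=cloud(cam,np.load(f'{cam}0.npy'));rr=f(W)
  m=(p[...,2]>110)&(p[...,1]<60)&(W[...,2]>60)&(W[...,2]<130)&(rr[...,0]>45)
  q=np.c_[rr[m],W[m][:,2]];print('cap',cam,np.percentile(q,[2,50,98],0).round(1))
  m=(p.min(-1)>60)&(W[...,2]>25)&(W[...,2]<118)&(rr[...,0]>-60)&(rr[...,0]<60)&(abs(rr[...,1])<40)
  q=np.c_[rr[m],W[m][:,2]];print('body',cam,np.percentile(q,[2,50,98],0).round(1))
E
```

```text
corner [ 92.2 184.3]
corner [  94.  -182.5]
corner [ -93.4 -183. ]
corner [-94.1 183.5]
sq [-77.   37.4]
sq [-76.3 -37.4]
sq [-77.9 147.7]
sq [-77.2  72.7]
sq [-77.6 -72.6]
sq [ -76.9 -147.6]
green top 354 [-34.1 109.8] [-33.8 109.6] 139.91098599628796
 body 991 [[-55.4  87.1]
 [ 76.8 421.8]]
green scene 143 [-32.1 108.7] [-31.9 108.3] 141.44393820095087
 body 786 [[-53.96  87.1 ]
 [ 96.16 456.73]]
blue top 402 [ -32.8 -113.9] [ -32.6 -113.9] 140.22595086835642
 body 952 [[ -54.398 -136.198]
 [ -10.2    -91.3  ]]
blue scene 270 [ -30.6 -114.9] [ -30.3 -115.2] 140.93110781801815
 body 487 [[ -53.128 -137.5  ]
 [  54.88   -92.   ]]
bar [[  53.    -160.6  ]
 [  57.5     60.5  ]
 [  63.1    160.676]] 59.90349708250574
cap top [[ 55.4 -13.2  90.3]
 [ 66.6  -2.4 101. ]
 [ 80.9   8.6 107.5]]
body top [[-41.5 -28.5  52.3]
 [ 23.4  -2.6  87.4]
 [ 58.1  29.2 101.2]]
cap scene [[ 57.4 -14.1  89.2]
 [ 73.8  -5.4 101.5]
 [ 82.8   7.5 109. ]]
body scene [[-40.2 -27.4  32.8]
 [ 29.  -15.8  85.1]
 [ 58.3  17.9 102.5]]
```

```bash
cat >> h.py <<'E'
Y=0.042;o=np.array([501.95,32.4]);Rk=np.array([[np.cos(Y),-np.sin(Y)],[np.sin(Y),np.cos(Y)]])
def w(x,y): return o+Rk@np.array([x,y])
def rk(P): return Rk.T@(np.asarray(P)[:2]-o)
def shift(P,pose=None):
    "cm along tool axes and turn to reach TCP P (world mm), yaw rack+pi"
    s=env.observe();p=s['eef_pos'];ya=s['tcp_rot'][2]
    d=np.asarray(P)-p
    x=np.array([np.cos(ya),np.sin(ya),0]);y=np.array([np.sin(ya),-np.cos(ya),0])
    t=(ya-(Y+np.pi)+np.pi)%(2*np.pi)-np.pi
    return np.round([d@x/10,d@y/10,-d[2]/10],2),round(t,3)
E
python3 - <<'E'
from h import *
a=w(78,-2.3);print(a,shift([*a,180]),shift([*a,72]))
E
```

```text
[579.97778571  33.37706524] (array([-52.89, -38.44,   1.14]), np.float64(-0.411)) (array([-52.89, -38.44,  11.94]), np.float64(-0.411))
```

Call:
{"name": "apply_moves", "arguments": {
  "steps": [
    [0,[-52.9,-38.4,1.0],-0.41],
    [0,[-52.9,-38.4,1.0],-0.41],
    [0,[-52.9,-38.4,1.0],-0.41],
    [0,[-52.9,-38.4,1.0],-0.41],
    [0,[-52.9,-38.4,1.0],-0.41],
    [0,[-52.9,-38.4,1.0],-0.41],
    [0,[-52.9,-38.4,1.0],-0.41],
    [0,[-52.9,-38.4,1.0],-0.41],
    [0,[-52.9,-38.4,1.0],-0.41],
    [0,[-52.9,-38.4,1.0],-0.41],
    [0,[-52.9,-38.4,1.0],-0.41],
    [0,[-52.9,-38.4,1.0],-0.41]
  ]
}}

```text
time_s: 1.3
eef_pos: [551.3, 78.1, 182.8]
tcp_rot: [3.141, 0.0, -3.1]
wrist_force: [0.8, 1.1, -0.2]
grip_width: 85.4
```

```bash
python3 - <<'E'
from h import *
a=w(78,-2.3);print(shift([*a,180]),shift([*a,72]))
E
```

```text
(array([-2.68, -4.58,  0.28]), np.float64(-0.001)) (array([-2.68, -4.58, 11.08]), np.float64(-0.001))
```

Call:
{"name": "apply_moves", "arguments": {
  "steps": [
    [0,[-2.0,-3.6,0],0],
    [0,[-2.0,-3.6,0],0],
    [0,[-2.0,-3.6,0],0],
    [0,[-2.0,-3.6,0],0]
  ]
}}

```text
time_s: 1.7
eef_pos: [571.6, 46.0, 182.6]
tcp_rot: [3.141, -0.001, -3.099]
wrist_force: [-0.9, -0.3, -0.8]
grip_width: 85.6
```

```bash
python3 - <<'E'
from h import *
a=w(78,-2.3);print(shift([*a,180]),shift([*a,72]))
E
```

```text
(array([-0.78, -1.3 ,  0.26]), np.float64(0.001)) (array([-0.78, -1.3 , 11.06]), np.float64(0.001))
```

Call:
{"name": "apply_moves", "arguments": {
  "steps": [
    [0,[-0.8,-1.3,3],0],
    [0,[-0.8,-1.3,6],0],
    [0,[-0.8,-1.3,9],0],
    [0,[-0.8,-1.3,11],0],
    [0,[-0.8,-1.3,11],0],
    [0,[-0.8,-1.3,11],0]
  ]
}}

```text
time_s: 2.3
eef_pos: [580.6, 33.3, 73.6]
tcp_rot: [3.141, 0.0, -3.099]
wrist_force: [-0.0, 0.1, 0.5]
grip_width: 85.9
```

```bash
cat > snap.py <<'E'
import sys
from h import *
k=sys.argv[1]
out=[]
for n,(r0,r1,c0,c1) in (('top',(120,290,190,480)),('scene',(60,300,200,430))):
    p,d=env.read_camera(n);cv2.imwrite(f'pics/{n}{k}.png',p);np.save(f'{n}{k}.npy',d)
    out.append(cv2.resize(p[r0:r1,c0:c1],(580 if n=='top' else 0 or 575,340 if n=='top' else 600),interpolation=cv2.INTER_CUBIC))
    cv2.imwrite(f'pics/{n}{k}z.png',out[-1])
s=env.observe();print(s['time_s'],s['eef_pos'].round(1),rk(s['eef_pos']).round(1),s['grip_width'],s['wrist_force'].round(1))
E
python3 snap.py 1
```

```text
2.4 [581.5  32.9  74.5] [79.5 -2.9] 85.48690672996864 [-0.1  0.1  1. ]
```

View pics/top1z.png

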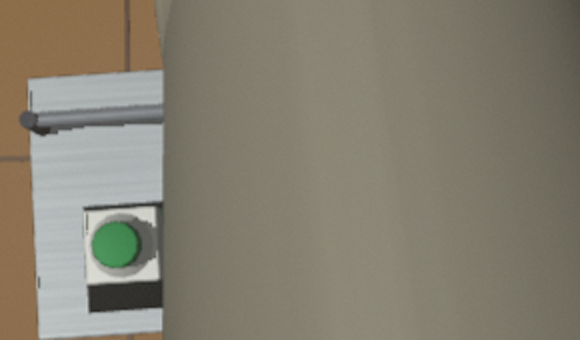

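View pics/scene1z.png

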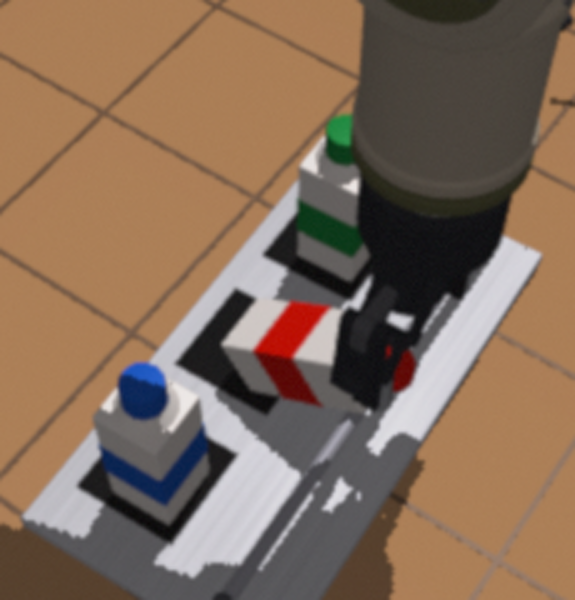

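```bash
python3 - <<'E'
from h import *
for P in [(79,-45,93),(68,-45,74),(90,-45,74),(67,-2,90),(77,-2,96)]:
    q=proj('scene',[*w(*P[:2]),P[2]])[0]; print(P,q.round(),((q-[200,60])*2.5).round())
E
```

```text
(79, -45, 93) [347. 230.] [367. 425.]
(68, -45, 74) [340. 232.] [350. 431.]
(90, -45, 74) [352. 239.] [381. 448.]
(67, -2, 90) [354. 206.] [386. 366.]
(77, -2, 96) [360. 207.] [401. 369.]
```

Call:
{"name": "apply_moves", "arguments": {
  "steps": [
    [0.3,[0,0,0],0],
    [0.5,[0,0,0],0],
    [0.6,[0,0,0],0],
    [1,[0,0,0],0],
    [1,[0,0,0],0],
    [1,[0,0,0],0],
    [1,[0,0,0],0],
    [1,[0,0,0],0]
  ],
  "squeeze": 20
}}

```text
time_s: 3.2
eef_pos: [580.7, 32.1, 72.9]
tcp_rot: [3.142, -0.0, -3.1]
wrist_force: [0.2, -0.6, 0.6]
grip_width: -0.1
```

```bash
python3 snap.py 2
```

```text
3.3 [580.7  32.2  72.9] [78.6 -3.5] 0.23451425453973893 [-0.1  0.1 -0.3]
```

View pics/scene2z.png

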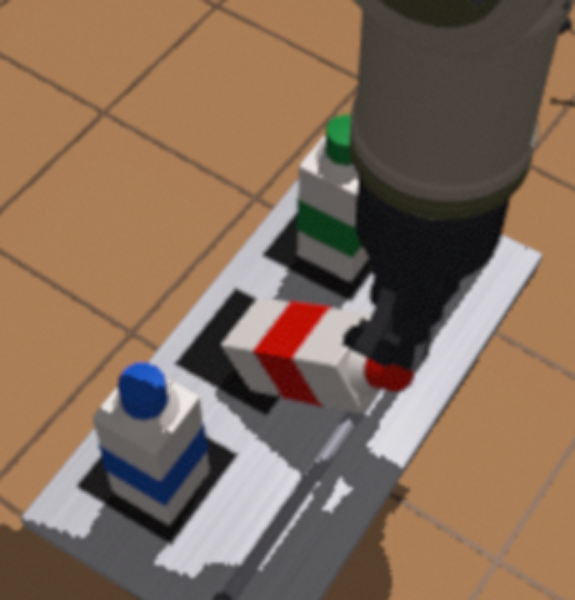

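```bash
python3 - <<'E'
from h import *
p=cv2.imread('pics/scene2.png');W=cloud('scene',np.load('scene2.npy'))
for v in range(185,222,3):
    print(v,[(u,*np.r_[rk(W[v,u]),W[v,u,2]].round().astype(int)) for u in range(340,372,5)])
m=(p[...,2]>90)&(p[...,1]<50)&(p[...,0]<50)
k,l,s,c=cv2.connectedComponentsWithStats(m.astype('uint8'))
for i in range(1,k):
    if s[i,4]>40:
        q=np.array([[*rk(a),a[2]] for a in W[l==i]]);print(c[i].round(1),s[i],np.percentile(q,[2,50,98],0).round(1))
a=cv2.resize(p[160:230,310:390],None,fx=8,fy=8,interpolation=cv2.INTER_CUBIC);cv2.imwrite('pics/s2zz.png',a)
E
```

```text
185 [(340, np.int64(29), np.int64(17), np.int64(95)), (345, np.int64(38), np.int64(18), np.int64(100)), (350, np.int64(77), np.int64(-47), np.int64(214)), (355, np.int64(83), np.int64(-46), np.int64(218)), (360, np.int64(89), np.int64(-44), np.int64(220)), (365, np.int64(91), np.int64(-31), np.int64(205)), (370, np.int64(94), np.int64(-21), np.int64(196))]
188 [(340, np.int64(33), np.int64(11), np.int64(98)), (345, np.int64(70), np.int64(-47), np.int64(202)), (350, np.int64(80), np.int64(-52), np.int64(216)), (355, np.int64(84), np.int64(-46), np.int64(213)), (360, np.int64(78), np.int64(-15), np.int64(167)), (365, np.int64(87), np.int64(-20), np.int64(181)), (370, np.int64(94), np.int64(-20), np.int64(187))]
191 [(340, np.int64(69), np.int64(-58), np.int64(208)), (345, np.int64(72), np.int64(-49), np.int64(199)), (350, np.int64(81), np.int64(-53), np.int64(212)), (355, np.int64(84), np.int64(-45), np.int64(204)), (360, np.int64(81), np.int64(-21), np.int64(169)), (365, np.int64(86), np.int64(-16), np.int64(167)), (370, np.int64(95), np.int64(-19), np.int64(179))]
194 [(340, np.int64
[... 3136 characters left out ...]
, (370, np.int64(82), np.int64(35), np.int64(14))]
221 [(340, np.int64(56), np.int64(-25), np.int64(68)), (345, np.int64(63), np.int64(-21), np.int64(69)), (350, np.int64(56), np.int64(12), np.int64(13)), (355, np.int64(64), np.int64(16), np.int64(15)), (360, np.int64(70), np.int64(22), np.int64(12)), (365, np.int64(78), np.int64(26), np.int64(12)), (370, np.int64(85), np.int64(30), np.int64(13))]
[477.9  17.8] [471  12  16  11 111] [[ 55.9 431.1 144.5]
 [ 69.  435.4 152.6]
 [ 81.  442.1 161.5]]
[315.6 195.1] [302 181  28  41 403] [[-14.4 -27.4  51.2]
 [ -0.2 -11.1  76.9]
 [ 28.5  17.4  86. ]]
[354.2 210. ] [346 203  19  14 140] [[ 58.8 -27.5  90. ]
 [ 73.9 -13.   97.6]
 [ 83.   -1.5 127.9]]
```

View pics/s2zz.png

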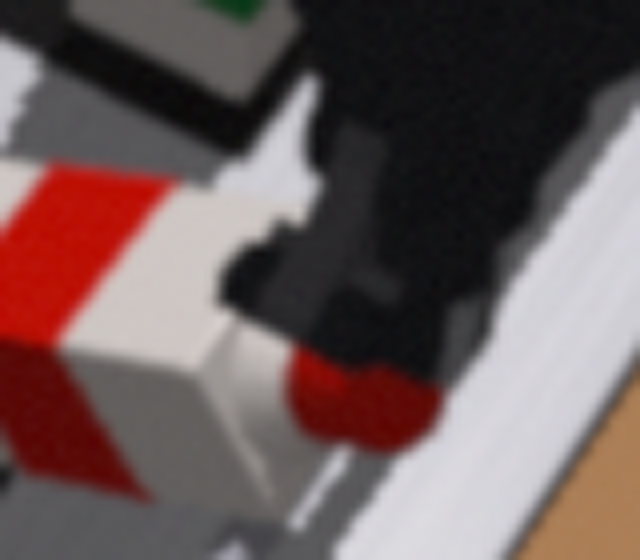

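```bash
python3 - <<'E'
from h import *
K,R,t=cal('scene');print('cam',-R.T@t, rk(-R.T@t))
for P in [(68,-3.5,73),(90,-3.5,73),(68,-3.5,110),(90,-3.5,110),(77,-2,96),(58,-2,85)]:
    q=proj('scene',[*w(*P[:2]),P[2]])[0]; print(P,q.round(),((q-[310,160])*8).round())
s=env.observe();print(s['eef_pos'],s['tcp_rot'],s['grip_width'])
E
```

```text
cam [ 746.78059244 -325.60757662  744.67223186] [ 229.58278567 -367.97172233]
(68, -3.5, 73) [354. 213.] [349. 424.]
(90, -3.5, 73) [366. 220.] [447. 477.]
(68, -3.5, 110) [355. 201.] [363. 325.]
(90, -3.5, 110) [368. 207.] [464. 379.]
(77, -2, 96) [360. 207.] [402. 379.]
(58, -2, 85) [349. 205.] [313. 363.]
[580.65377182  32.16741224  72.91835338] [ 3.14152888e+00 -1.11604034e-05 -3.10035157e+00] 0.23451425453973893
```

The fingers shut to about 0 mm without catching the cap. In the scene view the tips sit above the cap, with depth putting them at z≈110, while the reported TCP is at z=73. I'll lift and measure the tip height.

Call:
{"name": "apply_moves", "arguments": {
  "steps": [
    [1,[0,0,-3],0],
    [1,[0,0,-6],0],
    [1,[0,0,-6],0],
    [1,[0,0,-6],0]
  ]
}}

```text
time_s: 3.7
eef_pos: [581.0, 32.3, 133.3]
tcp_rot: [3.141, 0.001, -3.1]
wrist_force: [-0.0, 0.6, 0.3]
grip_width: -0.0
```

```bash
python3 snap.py 3;python3 - <<'E'
from h import *
p=cv2.imread('pics/scene3.png');W=cloud('scene',np.load('scene3.npy'))
a=cv2.resize(p[140:240,290:410],None,fx=6,fy=6,interpolation=cv2.INTER_CUBIC);cv2.imwrite('pics/s3zz.png',a)
s=env.observe();e=rk(s['eef_pos']);print(proj('scene',s['eef_pos']), (proj('scene',s['eef_pos'])[0]-[290,140])*6)
for v in range(176,222,3):
    print(v,[(u,*[int(x) for x in np.r_[rk(W[v,u]),W[v,u,2]]]) for u in range(350,375,4)])
E
```

```text
3.8 [580.1  32.2 132. ] [78.  -3.5] -0.23835141323650988 [0.  0.6 0.1]
[[362.31108548 195.7975003 ]] [433.8665129  334.78500177]
176 [(350, 84, -65, 263), (354, 88, -62, 263), (358, 92, -59, 262), (362, 91, -47, 246), (366, 91, -33, 230), (370, 87, -9, 197), (374, 90, -2, 191)]
179 [(350, 12, 86, 12), (354, 89, -64, 259), (358, 91, -57, 252), (362, 91, -45, 238), (366, 91, -30, 219), (370, 87, -9, 190), (374, 90, 0, 181)]
182 [(350, 15, 80, 13), (354, 21, 84, 12), (358, 27, 87, 13), (362, 79, -15, 185), (366, 86, -17, 191), (370, 88, -9, 183), (374, 62, 74, 58)]
185 [(350, 19, 75, 13), (354, 24, 79, 12), (358, 30, 83, 12), (362, 36, 87, 12), (366, 86, -16, 184), (370, 89, -9, 176), (374, 54, 99, 11)]
188 [(350, 22, 68, 14), (354, 28, 72, 13), (358, 33, 77, 12), (362, 40, 80, 14), (366, 57, 57, 57), (370, 62, 62, 54), (374, 58, 91, 14)]
191 [(350, 48, 15, 95), (354, 31, 67, 13), (358, 37, 71, 13), (362, 54, 49, 56), (366, 60, 51, 58), (370, 54, 83, 12), (374, 61, 85, 15)]
194 [(350, 50, 12, 92), (354, 34, 63, 11), (358, 40, 65, 13), (362, 57, 43, 58), (366, 62, 48, 55), (370, 58, 76, 
[... 585 characters left out ...]
[(350, 66, -14, 99), (354, 71, -12, 101), (358, 76, -9, 101), (362, 80, -1, 94), (366, 67, 47, 12), (370, 73, 50, 14), (374, 229, -367, 744)]
212 [(350, 67, -16, 94), (354, 74, -16, 100), (358, 78, -12, 99), (362, 82, -5, 91), (366, 70, 42, 13), (370, 76, 44, 14), (374, 82, 48, 15)]
215 [(350, 66, -13, 80), (354, 74, -15, 89), (358, 79, -13, 92), (362, 84, -7, 87), (366, 73, 36, 14), (370, 79, 40, 13), (374, 84, 44, 13)]
218 [(350, 63, -5, 55), (354, 58, 21, 12), (358, 64, 24, 12), (362, 70, 28, 12), (366, 75, 33, 10), (370, 81, 36, 11), (374, 87, 39, 12)]
221 [(350, 56, 11, 14), (354, 61, 16, 11), (358, 67, 18, 14), (362, 73, 22, 13), (366, 79, 26, 13), (370, 85, 29, 14), (374, 90, 34, 12)]
```

View pics/s3zz.png

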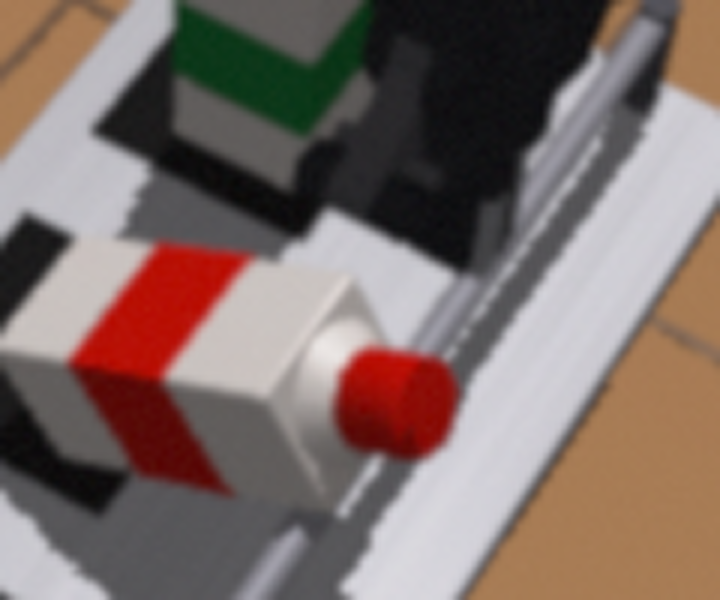

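The tips really are about 40 mm above the reported TCP: depth gives z≈173 against 132. The bottle hasn't moved. I'll open and go 40 mm lower than first planned, looking before I close.

Call:
{"name": "apply_moves", "arguments": {
  "steps": [
    [0,[0,0,0],0],
    [0,[0,0,0],0],
    [0,[0,0,0],0],
    [0,[0,0,2],0],
    [0,[0,0,4],0],
    [0,[0,0,6],0],
    [0,[0,0,7],0],
    [0,[0,0,8],0],
    [0,[0,0,9],0],
    [0,[0,0,9.7],0],
    [0,[0,0,9.7],0]
  ]
}}

```text
time_s: 4.9
eef_pos: [580.2, 32.2, 35.1]
tcp_rot: [-3.142, -0.001, -3.1]
wrist_force: [0.0, -0.3, -0.1]
grip_width: 85.4
```

```bash
python3 snap.py 4;python3 - <<'E'
from h import *
p=cv2.imread('pics/scene4.png');W=cloud('scene',np.load('scene4.npy'))
a=cv2.resize(p[160:260,290:410],None,fx=6,fy=6,interpolation=cv2.INTER_CUBIC);cv2.imwrite('pics/s4zz.png',a)
for v in range(200,250,4):
    print(v,[(u,*[int(x) for x in np.r_[rk(W[v,u]),W[v,u,2]]]) for u in range(334,360,4)])
E
```

```text
5.0 [580.9  32.2  36.2] [78.8 -3.6] 85.29883047748379 [1.  1.  0.9]
200 [(334, 38, -15, 102), (338, 69, -62, 192), (342, 63, -39, 157), (346, 77, -55, 190), (350, 82, -53, 191), (354, 84, -44, 180), (358, 89, -43, 183)]
204 [(334, 68, -70, 192), (338, 72, -68, 193), (342, 77, -65, 193), (346, 82, -63, 194), (350, 84, -56, 187), (354, 68, -8, 107), (358, 73, -4, 106)]
208 [(334, 69, -71, 185), (338, 74, -71, 189), (342, 80, -70, 193), (346, 84, -67, 192), (350, 88, -64, 192), (354, 229, -367, 744), (358, 88, -38, 156)]
212 [(334, 70, -73, 178), (338, 75, -71, 180), (342, 81, -70, 184), (346, 86, -70, 188), (350, 91, -69, 191), (354, 87, -45, 153), (358, 92, -43, 156)]
216 [(334, 71, -74, 169), (338, 76, -72, 171), (342, 82, -72, 177), (346, 88, -72, 182), (350, 91, -67, 178), (354, 88, -47, 147), (358, 81, -16, 94)]
220 [(334, 71, -74, 159), (338, 77, -74, 164), (342, 83, -74, 170), (346, 89, -73, 173), (350, 91, -66, 166), (354, 91, -51, 144), (358, 66, 21, 11)]
224 [(334, 72, -74, 148), (338, 76, -70, 146), (342, 85, -75, 162), (346, 90, -74, 165), (350, 91, -64, 152), (354, 92, -53
[... 199 characters left out ...]
, (338, 61, -38, 57), (342, 86, -75, 141), (346, 91, -73, 143), (350, 87, -52, 106), (354, 73, -3, 15), (358, 77, 1, 11)]
236 [(334, 59, -48, 58), (338, 63, -41, 52), (342, 59, -19, 12), (346, 85, -59, 103), (350, 88, -52, 95), (354, 76, -9, 14), (358, 82, -6, 15)]
240 [(334, 62, -52, 55), (338, 58, -30, 13), (342, 63, -26, 13), (346, 68, -22, 12), (350, 74, -18, 12), (354, 80, -15, 12), (358, 85, -11, 12)]
244 [(334, 56, -39, 13), (338, 62, -37, 15), (342, 67, -32, 12), (346, 73, -30, 15), (350, 78, -25, 13), (354, 84, -22, 13), (358, 89, -18, 14)]
248 [(334, 60, -45, 13), (338, 65, -41, 12), (342, 70, -38, 12), (346, 76, -34, 11), (350, 82, -31, 13), (354, 88, -29, 15), (358, 93, -24, 12)]
```

View pics/s4zz.png

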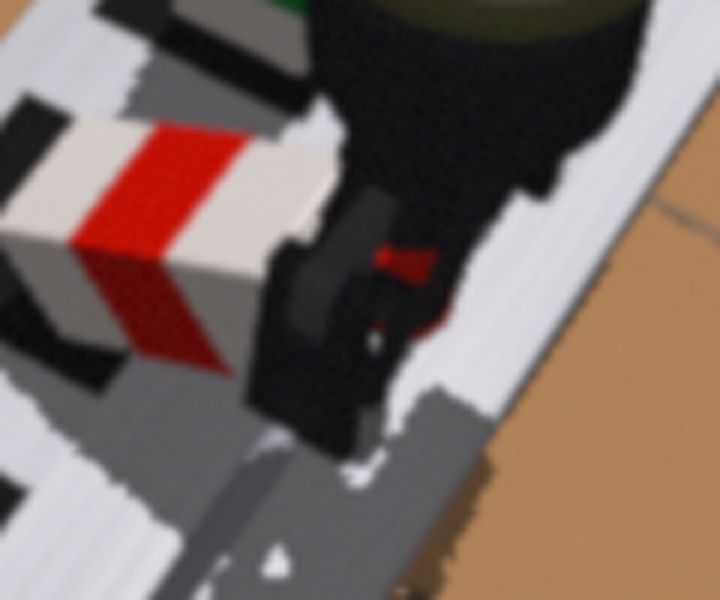

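Call:
{"name": "apply_moves", "arguments": {
  "steps": [
    [0,[0,0,0.5],0],
    [0.4,[0,0,0.5],0],
    [0.6,[0,0,0.5],0],
    [1,[0,0,0.5],0],
    [1,[0,0,0.5],0],
    [1,[0,0,0.5],0],
    [1,[0,0,0.5],0]
  ],
  "squeeze": 20
}}

```text
time_s: 5.7
eef_pos: [580.8, 32.2, 31.1]
tcp_rot: [3.141, 0.0, -3.1]
wrist_force: [-0.7, -0.1, 2.7]
grip_width: 27.1
```

```bash
python3 snap.py 5
```

```text
5.8 [580.8  32.1  31.1] [78.7 -3.6] 26.745576607236742 [-0.7 -0.   2.8]
```

View pics/scene5z.png

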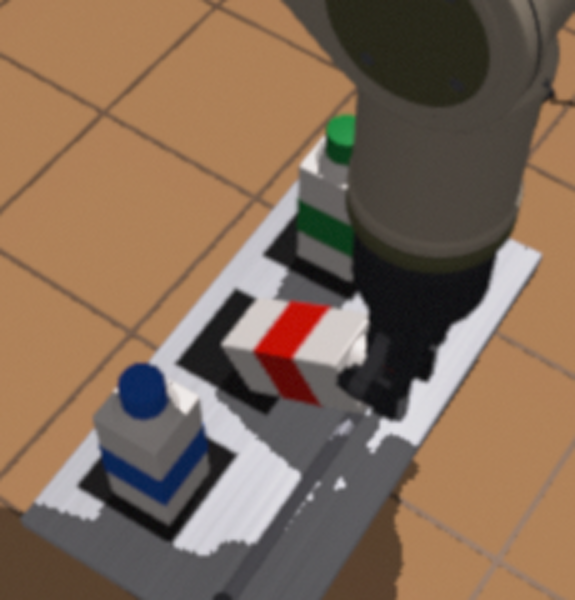

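Gripped: the width is 27 mm on the 28 mm cap. Now the arc about the foot edge, first 15° and then a look.

Call:
{"name": "apply_moves", "arguments": {
  "steps": [
    [1,[0.37,0,-0.4],0],
    [1,[0.74,0,-0.8],0],
    [1,[1.14,0,-1.16],0],
    [1,[1.55,0,-1.52],0],
    [1,[2.0,0,-1.85],0],
    [1,[2.42,0,-2.17],0],
    [1,[2.42,0,-2.17],0]
  ]
}}

```text
time_s: 6.5
eef_pos: [555.9, 31.2, 52.9]
tcp_rot: [3.141, -0.0, -3.1]
wrist_force: [-0.5, -0.6, -2.4]
grip_width: 27.2
```

```bash
python3 snap.py 6
```

```text
6.6 [556.3  31.2  52.6] [54.3 -3.5] 27.09209846954792 [ 1.7 -0.2 -1.9]
```

View pics/scene6z.png

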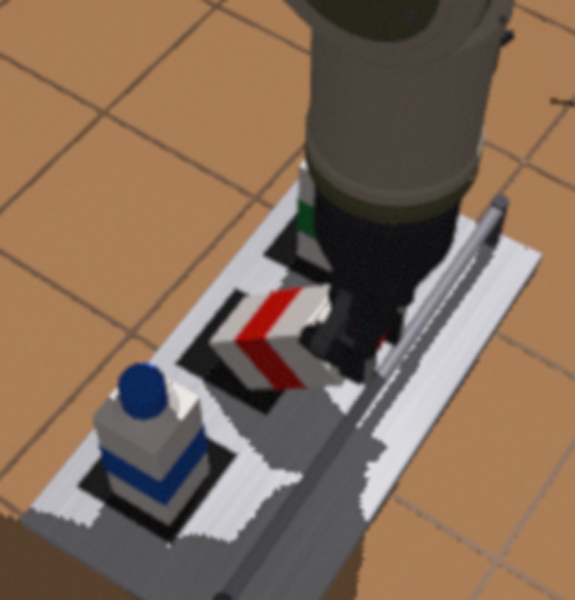

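```bash
cat > ang.py <<'E'
import sys
from h import *
k=sys.argv[1]
p=cv2.imread(f'pics/scene{k}.png').astype(int);W=cloud('scene',np.load(f'scene{k}.npy'))
Q=np.concatenate([(W[...,:2]-o)@Rk,W[...,2:]],-1)
m=(p.max(-1)>60)&(Q[...,2]>20)&(Q[...,2]<150)&(Q[...,0]>-90)&(Q[...,0]<95)&(abs(Q[...,1])<40)
# red label on -y face: y near min
ymin=np.percentile(Q[m][:,1],5)
red=m&(p[...,2]>75)&(p[...,1]<50)&(p[...,0]<50)
kk,l,s,c=cv2.connectedComponentsWithStats(red.astype('uint8'))
for i in range(1,kk):
    if s[i,4]>25:
        q=Q[l==i]; print('red',c[i].round(),s[i,4],'med',np.median(q,0).round(1),'min',np.percentile(q,3,0).round(1),'max',np.percentile(q,97,0).round(1))
# side face (y const): label borders direction by 2D fit x-z of red pts on side face
side=m&(abs(Q[...,1]-ymin)<4)
xz=Q[side][:,[0,2]].astype(np.float32)
print('ymin',ymin,'n',len(xz),'side rect',cv2.minAreaRect(xz))
rs=side&red; xz=Q[rs][:,[0,2]].astype(np.float32)
if len(xz)>5: print('label rect',cv2.minAreaRect(xz),len(xz))
E
python3 ang.py 0; python3 ang.py 5; python3 ang.py 6
python3 - <<'E'
import cv2
p=cv2.imread('pics/scene6.png');cv2.imwrite('pics/s6zz.png',cv2.resize(p[150:250,260:380],None,fx=6,fy=6,interpolation=cv2.INTER_CUBIC))
E
```

```text
red [315. 200.] 577 med [  3.  -22.3  73.4] min [-14.1 -27.4  39.4] max [26.  16.7 84.8]
red [355. 207.] 286 med [ 72.3  -8.3 100. ] min [ 58.1 -16.8  89.2] max [ 82.    6.  108.3]
ymin -27.072982194455577 n 869 side rect ((12.062118530273438, 60.53621292114258), (101.69654846191406, 54.575164794921875), 23.633893966674805)
label rect ((9.658714294433594, 58.32973861694336), (36.022315979003906, 48.558921813964844), 27.79596710205078) 284
red [315. 200.] 558 med [  2.8 -22.5  73.4] min [-13.7 -27.5  39.7] max [25.7 16.1 84.7]
ymin -27.24096737306668 n 849 side rect ((33.08195495605469, 73.16349792480469), (152.6599578857422, 70.03079223632812), 40.68838119506836)
label rect ((8.840734481811523, 59.254737854003906), (34.61278533935547, 46.84946060180664), 28.0788631439209) 272
red [307. 197.] 433 med [-12.5 -25.9  73.9] min [-28.2 -27.3  45.6] max [14.2 14.7 89.1]
ymin -27.186663296646707 n 855 side rect ((17.625999450683594, 74.39004516601562), (148.2206573486328, 76.2059097290039), 24.94580078125)
label rect ((-3.4759321212768555, 64.6061782836914), (35.35011291503906, 47.79017639160156), 43.270938873291016) 265
```

View pics/s6zz.png

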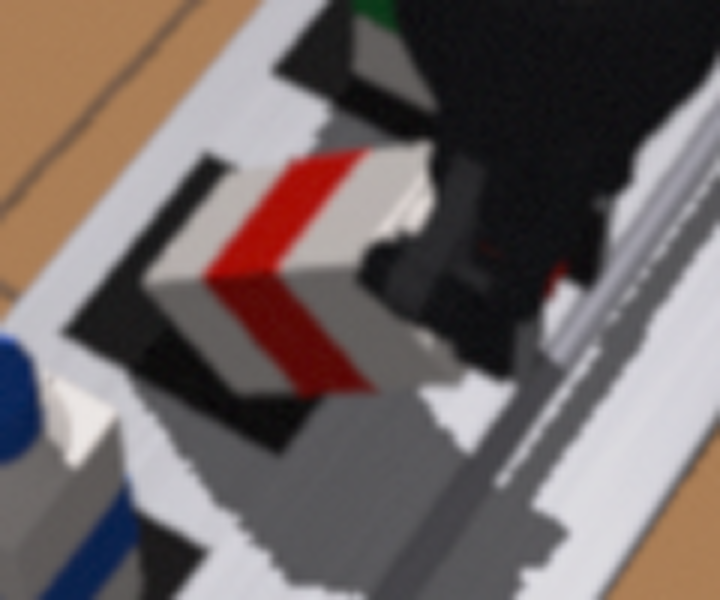

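It pivots: the label angle went from 28° to 43° with the foot in place. I'll continue to about 70°.

Call:
{"name": "apply_moves", "arguments": {
  "steps": [
    [1,[0.45,0,-0.3],0],
    [1,[0.92,0,-0.58],0],
    [1,[1.4,0,-0.84],0],
    [1,[1.89,0,-1.07],0],
    [1,[2.4,0,-1.28],0],
    [1,[2.9,0,-1.47],0],
    [1,[3.4,0,-1.64],0],
    [1,[3.94,0,-1.79],0],
    [1,[4.5,0,-1.91],0],
    [1,[5.0,0,-2.01],0],
    [1,[5.0,0,-2.01],0]
  ]
}}

```text
time_s: 7.7
eef_pos: [506.0, 29.1, 72.9]
tcp_rot: [3.141, -0.0, -3.1]
wrist_force: [0.4, 0.5, -2.5]
grip_width: 27.4
```

```bash
python3 snap.py 7; python3 ang.py 7
```

```text
7.8 [506.6  29.2  72.8] [ 4.5 -3.4] 27.17271796322242 [-0.6 -0.4 -1.4]
red [282. 180.] 375 med [-58.6 -26.   88.4] min [-74.7 -27.5  62.2] max [-31.1  13.3 105.4]
ymin -27.24204763642603 n 814 side rect ((-16.99102020263672, 91.27854919433594), (149.95822143554688, 99.70950317382812), 7.484951972961426)
label rect ((-50.11453628540039, 82.28772735595703), (35.760738372802734, 46.49609375), 49.65180587768555) 264
```

View pics/scene7z.png

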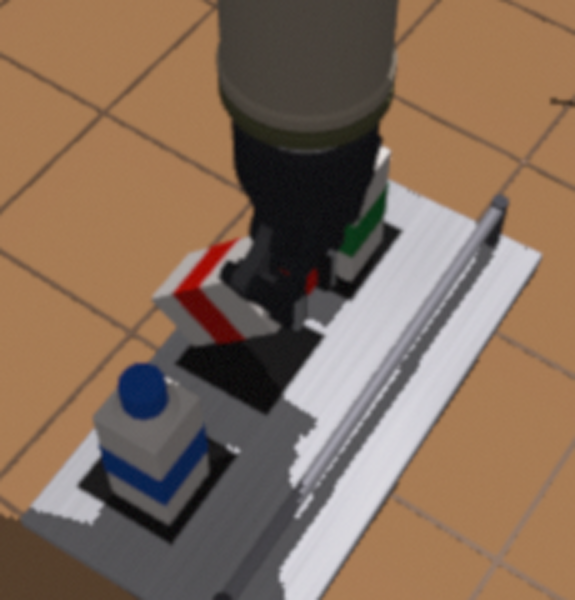

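The bottle now holds at about 50° with its foot off the plate, so pad friction exceeds the gravity torque. I'll lift clear and shake along x so gravity works it towards hanging straight.

Call:
{"name": "apply_moves", "arguments": {
  "steps": [
    [1,[0,0,-4],0],
    [1,[4,0,-4],0],
    [1,[0,0,-4],0],
    [1,[4,0,-4],0],
    [1,[0,0,-4],0],
    [1,[4,0,-4],0],
    [1,[0,0,-4],0],
    [1,[0,0,-4],0]
  ]
}}

```text
time_s: 8.6
eef_pos: [506.7, 29.1, 111.1]
tcp_rot: [-3.141, -0.002, -3.1]
wrist_force: [0.6, 1.1, -0.4]
grip_width: 27.0
```

```bash
python3 snap.py 8; python3 ang.py 8
```

```text
8.7 [506.9  29.1 112.5] [ 4.8 -3.5] 27.042269208729326 [ 0.1  0.5 -2.5]
red [318. 195.] 444 med [ 16.2 -25.9  96. ] min [-17.7 -27.3  79.7] max [ 26.1  12.1 111.1]
ymin -27.000494400847053 n 958 side rect ((20.903860092163086, 97.95603942871094), (83.08885192871094, 101.67607879638672), 1.6605911254882812)
label rect ((2.9608325958251953, 95.95490264892578), (46.765830993652344, 36.301116943359375), 2.140626907348633) 295
```

View pics/scene8z.png

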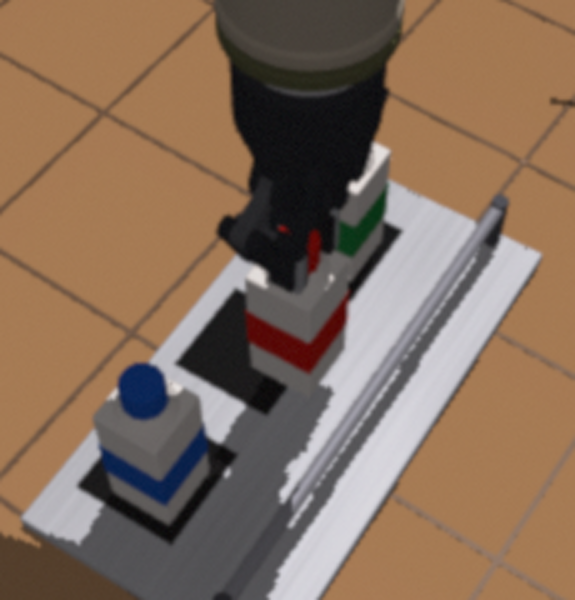

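The bottle hangs nearly upright, with the label about 2° off and the foot about 33 mm above the plate. Next I move over the place and lower it most of the way.

Call:
{"name": "apply_moves", "arguments": {
  "steps": [
    [1,[1.0,0.1,0.3],0],
    [1,[2.0,0.2,0.8],0],
    [1,[3.0,0.2,1.4],0],
    [1,[3.6,0.2,1.9],0],
    [1,[3.8,0.2,2.2],0],
    [1,[3.8,0.2,2.2],0],
    [1,[3.8,0.2,2.2],0]
  ]
}}

```text
time_s: 9.4
eef_pos: [468.8, 29.6, 91.0]
tcp_rot: [3.141, 0.001, -3.1]
wrist_force: [0.8, 0.1, -1.9]
grip_width: 26.8
```

```bash
python3 snap.py 9; python3 ang.py 9; python3 - <<'E'
from h import *
for c in [(-58,-26),(-12,-26),(-12,20)]:
    print(((proj('scene',[*w(*c),12])[0]-[200,60])*2.5).round())
E
```

```text
9.5 [468.9  29.6  91. ] [-33.1  -1.4] 27.096233222367065 [ 0.7 -0.  -2.3]
red [304. 161.] 33 med [-24.2  -3.5 143.4] min [-25.2  -7.9 136.1] max [-23.3   3.4 149.2]
red [300. 191.] 426 med [-18.  -23.5  74.5] min [-54.2 -25.2  58.4] max [-12.   17.1  90.1]
ymin -25.047729576615698 n 871 side rect ((0.8473930358886719, 89.0857162475586), (121.4336929321289, 121.88036346435547), 3.0793066024780273)
label rect ((-34.12871551513672, 73.89964294433594), (34.6804313659668, 44.50765609741211), 88.88994598388672) 256
[204. 366.]
[260. 397.]
[296. 349.]
```

View pics/scene9z.png

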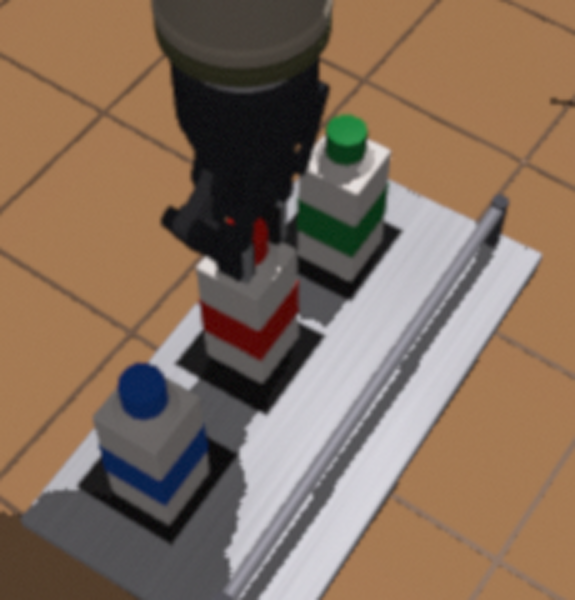

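Call:
{"name": "apply_moves", "arguments": {
  "steps": [
    [1,[0,0,0.2],0],
    [1,[0,0,0.4],0],
    [1,[0,0,0.6],0],
    [1,[0,0,0.8],0],
    [1,[0,0,0.9],0],
    [1,[0,0,0.9],0]
  ]
}}

```text
time_s: 10.1
eef_pos: [468.4, 29.5, 81.5]
tcp_rot: [-3.142, -0.0, -3.1]
wrist_force: [-0.1, 0.2, -2.0]
grip_width: 26.6
```

```bash
python3 snap.py 10; python3 ang.py 10
```

```text
10.2 [468.5  29.5  81.7] [-33.6  -1.5] 27.298945852187444 [-0.1  0.2 -2.9]
red [304. 160.] 69 med [-25.7  -0.7 141.9] min [-32.8  -7.2 127.2] max [-23.9   9.3 145.3]
red [300. 194.] 416 med [-18.3 -23.5  65.1] min [-55.6 -25.2  49.4] max [-12.5  16.3  80.2]
ymin -25.102820629420723 n 835 side rect ((-20.409202575683594, 64.45793151855469), (111.21448516845703, 130.03720092773438), 43.905635833740234)
label rect ((-35.80815887451172, 64.55215454101562), (45.95232009887695, 33.16444778442383), 2.511078119277954) 252
```

View pics/scene10z.png

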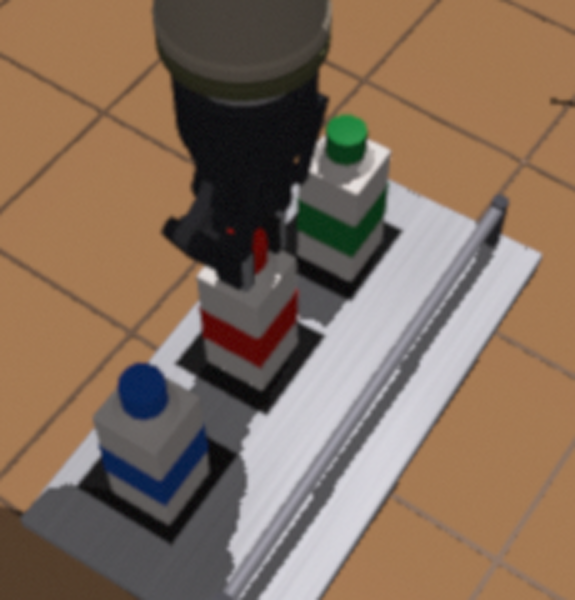

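Call:
{"name": "apply_moves", "arguments": {
  "steps": [
    [1,[0,0,0.1],0],
    [1,[0,0,0.15],0],
    [1,[0,0,0.15],0]
  ]
}}

```text
time_s: 10.5
eef_pos: [468.4, 29.5, 80.2]
tcp_rot: [3.141, -0.0, -3.1]
wrist_force: [-0.5, -0.2, -2.3]
grip_width: 27.1
```

Call:
{"name": "apply_moves", "arguments": {
  "steps": [
    [1,[0,0,0.1],0],
    [1,[0,0,0.1],0]
  ]
}}

```text
time_s: 10.7
eef_pos: [468.9, 29.6, 79.5]
tcp_rot: [3.141, 0.001, -3.1]
wrist_force: [0.3, -0.4, 0.9]
grip_width: 26.9
```

Call:
{"name": "apply_moves", "arguments": {
  "steps": [
    [1,[0,0,0.1],0],
    [1,[0,0,0.1],0]
  ]
}}

```text
time_s: 10.9
eef_pos: [469.8, 29.6, 79.3]
tcp_rot: [3.141, 0.003, -3.1]
wrist_force: [0.7, -0.4, 6.1]
grip_width: 27.0
```

Contact: the wrist force rose to +6 N upward. Releasing gently.

Call:
{"name": "apply_moves", "arguments": {
  "steps": [
    [0.65,[0,0,-0.1],0],
    [0.6,[0,0,-0.1],0],
    [0.5,[0,0,-0.1],0],
    [0.35,[0,0,-0.1],0],
    [0.2,[0,0,-0.1],0],
    [0,[0,0,-0.1],0],
    [0,[0,0,-0.1],0]
  ]
}}

```text
time_s: 11.6
eef_pos: [468.5, 29.5, 79.2]
tcp_rot: [3.141, -0.0, -3.1]
wrist_force: [1.2, -0.4, -0.2]
grip_width: 85.3
```

```bash
python3 snap.py 11; python3 ang.py 11
```

```text
11.7 [468.5  29.5  79.2] [-33.6  -1.4] 85.60945989763576 [-0.1  0.5 -0.4]
red [300. 162.] 237 med [-29.9  -6.8 140.1] min [-39.2 -14.9 123.9] max [-21.9   8.3 142.9]
red [301. 195.] 402 med [-17.9 -23.6  62.3] min [-53.6 -25.1  46.8] max [-11.5  18.4  78.4]
ymin -24.861389422145844 n 678 side rect ((-11.388148307800293, 50.781639099121094), (99.5950927734375, 116.59754943847656), 53.326595306396484)
label rect ((-33.53954315185547, 62.140811920166016), (44.81956100463867, 33.80351638793945), 0.8915726542472839) 249
```

View pics/scene11z.png

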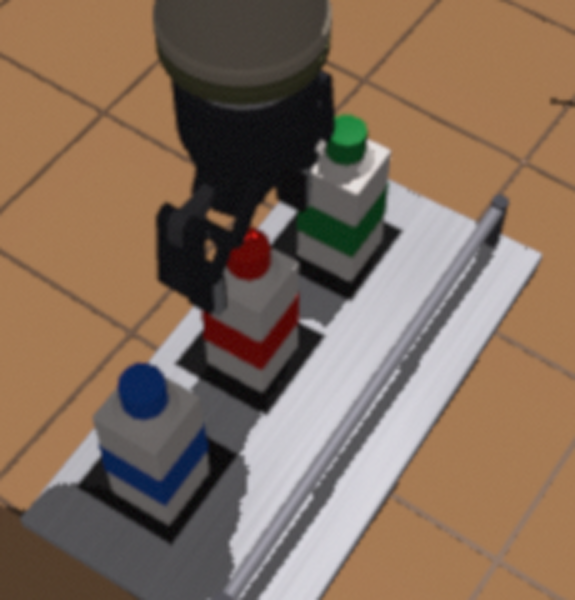

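It stands. Retreating straight up, then clear so the top camera can see.

Call:
{"name": "apply_moves", "arguments": {
  "steps": [
    [0,[0,0,-2],0],
    [0,[0,0,-5],0],
    [0,[0,0,-9],0],
    [0,[0,0,-11],0],
    [0,[5,5,-11],0],
    [0,[5,10,-11],0],
    [0,[5,15,-11],0],
    [0,[5,20,-11],0],
    [0,[5,25,-11],0],
    [0,[5,30,-11],0],
    [0,[5,35,-11],0],
    [0,[5,38,-11],0]
  ]
}}

```text
time_s: 12.9
eef_pos: [402.2, 409.5, 189.1]
tcp_rot: [3.141, -0.0, -3.1]
wrist_force: [1.0, 0.2, 0.3]
grip_width: 85.6
```

```bash
python3 snap.py 12; python3 ang.py 12; python3 - <<'E'
from h import *
for cam in('top','scene'):
  for k in ('0','12'):
    p=cv2.imread(f'pics/{cam}{k}.png').astype(int);W=cloud(cam,np.load(f'{cam}{k}.npy'))
    Q=np.concatenate([(W[...,:2]-o)@Rk,W[...,2:]],-1)
    for n,c in (('g',1),('b',0),('r',2)):
        oth=p.copy();oth[...,c]=0
        m=(p[...,c]-oth.max(-1)>45)&(abs(Q[...,2]-140)<5)&(abs(Q[...,0])<90)&(abs(Q[...,1])<150)
        if m.sum()>20:print(cam,k,n,m.sum(),((np.percentile(Q[m],3,0)+np.percentile(Q[m],97,0))/2).round(1))
E
```

```text
13.0 [399.6 413.3 188. ] [-86.2 384.9] 85.27190854237588 [-0.7 -1.6  0.2]
red [299. 161.] 311 med [-32.3  -5.6 140.7] min [-46.4 -15.  125.1] max [-22.1   9.2 142.9]
red [301. 195.] 419 med [-18.2 -23.6  62.9] min [-53.6 -25.   45.8] max [-11.4  17.9  78.7]
ymin -24.803515774331654 n 810 side rect ((2.4426841735839844, 67.9700698852539), (95.97185516357422, 122.14996337890625), 89.8774185180664)
label rect ((-34.24842834472656, 61.97151184082031), (38.629268646240234, 45.173004150390625), 87.79735565185547) 259
top 0 g 362 [-33.6 109.4 140.1]
top 0 b 403 [ -32.5 -113.9  140.2]
top 12 g 358 [-33.3 109.7 139.9]
top 12 b 404 [ -32.5 -114.   140.2]
top 12 r 415 [-36.2  -1.2 140. ]
scene 0 g 151 [-32.2 109.3 141.4]
scene 0 b 262 [ -30.9 -114.7  140.9]
scene 12 g 155 [-32.4 109.6 141.5]
scene 12 b 263 [ -30.5 -114.9  141.1]
scene 12 r 240 [-34.5  -2.5 139.5]
```

View pics/top12z.png

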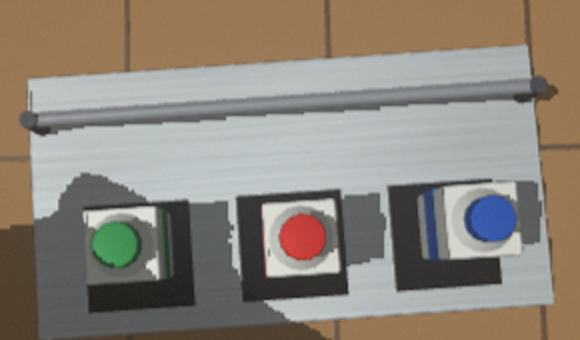

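View pics/scene12z.png

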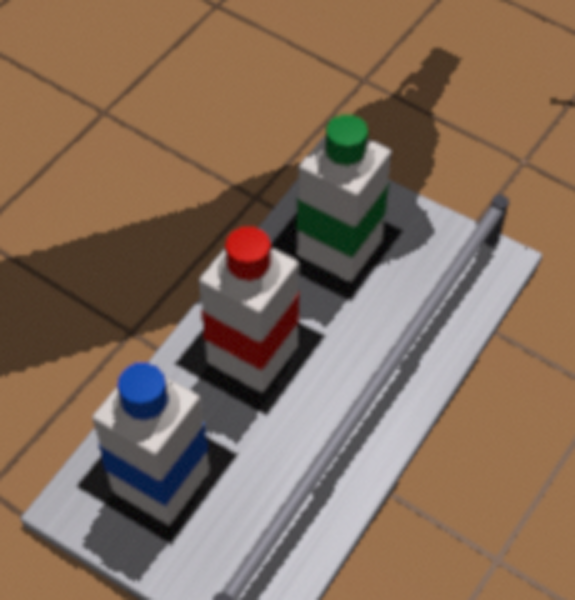

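Red stands with its cap top at z=140. Its cap is at rack (-36, -1), in line with green (-33, 109.7) and blue (-32.5, -114), which are both unmoved. The arm is clear, so I'm handing in.

Call:
{"name": "apply_moves", "arguments": {
  "steps": [
    [0,[0,0,0],0],
    [0,[0,0,0],0],
    [0,[0,0,0],0]
  ]
}}

```text
time_s: 13.3
eef_pos: [403.6, 405.9, 189.6]
tcp_rot: [3.142, 0.0, -3.102]
wrist_force: [0.7, 0.4, -0.2]
grip_width: 85.2
```

```bash
python3 -c "
from bench import env
print(env.observe()['time_s']);print(env.hand_in())"
```

```text
13.3
the job is handed in; nothing more can be done
None
```

The red bottle is standing upright on its foot in its own place (the middle one), released, with the arm clear. I handed the job in at 13.3 s. I gripped it by the cap, swung it up about its foot edge, shook it until it hung straight, and set it down.

**Last checks:**
- **Red bottle:** its cap top is at z = 140 mm and its cap is at about (-36, -1) mm in the rack frame, so it stands flat on the plate.
- **In line:** by the top camera it is about 3 mm nearer the robot than the other two, and by the scene camera 2–4 mm.
- **Green and blue:** their measured positions changed by less than 0.5 mm, which is within measurement noise.

**What went wrong or disagreed:**
- **Failed first grasp:** depth from the scene camera put the fingertips about 40 mm above the reported tool height. The first close shut on nothing above the cap, without disturbing the bottle. I corrected by the camera measurement, and the second grasp held.
- **Bottle stuck on the way up:** pad friction held it at about 50 degrees with its foot off the plate. That is why I shook it.

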